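# Lay out washed clutch parts for reassembly

## Robot

A 6-joint arm with a two-finger parallel gripper is mounted at the origin on the work surface. World frame = base frame: x ahead of the robot, y to its left, z up, the work surface at z = 0. Lengths are in mm, angles in rad, forces in N, time in s.
With the tool pointing down it reaches from about 275 to 1000 mm from the base axis. Payload 8.4 kg.
Tool frame: the origin (TCP) lies midway between the tips of the shut fingers; the grasp point (between the pads) lies 19 mm behind it; z points along the fingers, y is the direction in which the jaws open and shut (so a half turn about z gives the same grasp; the last joint's range is limited). The gripper opens to 85 mm and grips with 20 to 120 N. Pads are 22 mm wide; open, the fingers measure 114 mm over their backs; the gripper's body (76 mm by 85 mm) begins 54 mm behind the grasp point. The pads swing forward as they close: fully open they stand 13 mm farther back than shut.
Start: joints at [-1.306, 0.353, 1.633, -0, 1.155, -0.002], TCP at [164.777, -602.89, 231.281] pointing down, gripper open.
Joint ranges: [-2.63, 2.63], [-0.92, 2.1], [0.06, 2.66], [-1.3, 4.44], [0, 2.69], [-3.02, 3.02]. Speed limits (rad/s): [2.22, 2.22, 2.79, 3.14, 3.14, 3.14].

## Interface

Orientations are given as [roll, pitch, yaw] about the fixed x, y, z axes, in that order (R = Rz(yaw) Ry(pitch) Rx(roll)).
In Python, from rig import r gives the robot as it stands. The module is installed in compiled form; this text tells all that it offers.
- The arm moves only by the tool drive_tool, never from a script. Its argument "moves" is a list of rows, each a list of 3 entries, a list of its own where there are three numbers: the closure, from 0 (fully open) to 1 (shut), then the shift along the tool's x, y, z in cm, then the turn about the tool's z in degrees. In form: [[claw, [dx, dy, dz], roll], ...]. A call has 1 to 12 rows; each row is the pose to reach, as a shift and turn from the pose measured when the call began, along the tool's axes at that moment; what a row does not reach only later rows make up. A row lasts 1/8 s, in which the tool goes at most 62.5 mm and 10.7 degrees, less where a joint would pass 70% of its speed; a pose out of reach is approached as far as the arm can. A call with a gripper value outside its range is refused whole. The fingers move at their own pace and stop on an object; "grip_force" is the grip in N (left out, the last holds). Time passes only in rows, so rows that repeat a pose let the fingers close. It gives the time, the measured TCP pose, the force and the opening at its end, in the units of the state.
- r.sense(): the state, without advancing time (a new reading comes with each control period).
- r.grab_frame(name): name is "scene" or "top" or "wrist"; returns a dict with "color" (420x560x3 uint8, red, green, blue), "fx", "fy", "cx", "cy" (pixels), "pose" (4x4, takes a point from camera to world coordinates); the wrist camera has in their place "hand_eye" (4x4, takes a point from camera to tool coordinates, whose origin is the TCP and whose axes are the flange's). Camera axes: x right, y up, looking along -z (the intrinsics and any distortion apply to the point x, -y, -z); pixel columns grow to the right and rows downward; lengths in mm; the calibration is good to about 2 mm. The wrist camera is an equidistant fisheye: a pixel r from the principal point sees the ray r / f radians off the axis. A picture is of the moment at which its call begins: read the wrist's pose just before it. There is no depth.
- r.sign_off(): hands the job in, once; it reports no verdict.
Trained networks look in the newest picture that a camera, given by its name, has taken for a name from the list of things; names that differ only in an ending like _2 or _b are one class to them, and where a whole thing is asked for, a point or a joint stands for the part that bears it (a point fixed in the world has none). Each returns a list of dicts, best first, with "score" (0 to 1); they miss things now and then, are a little off and sometimes report something else, mostly with a low value. They report only what shows in the picture. A call takes as long as a camera call. They do not tell look-alikes from the thing itself.
- r.outline_of(thing, camera): "mask" (420x560 bool, what is visible of it) and "at" ([column, row] in pixels, amid what is visible of it).
- r.spot_point(thing, camera): "at" ([column, row] in pixels: a listed point, or the origin of a listed thing).
The state is a dict: "clock": time; "qpos": joint angles; "qvel": joint speeds; "joint_efforts": joint torques, N m; "eef_pos": TCP position; "tcp_rot": TCP orientation; "contact_force": force on the tool from outside, world axes, zero at the start; "wrist_torque": the same for the moment, N m; "opening": opening from 0.0 (shut) to 1.0 (fully open).
Only numpy, scipy, OpenCV 4.12 (cv2) and the standard library are available. Lean on these libraries where they do the work, as an engineer would, in place of code of your own. Each camera call takes 0.05 s, during which the arm holds its last target.

## Task

Lay the washed parts out on the three cork pads for reassembly, each centred on its pad: the large sprocket on the middle pad, the coil spring standing on the pad next to the steel spring compressor, and the brass sleeve standing on the pad next to the red parts magnet. Then put the small sprocket on top of the large one's hub, centred; both sprockets lie flat with their hubs up.

Things in the scene. Friction and masses are not known exactly. Their poses are not given: they have to be found in the camera images.
- large_sprocket_mid (a point): The large sprocket: matte black toothed sprocket lying flat, hub up: toothed disc 84 mm across and 7 mm thick, with a round hub boss 36 mm across standing 20 mm above the disc (27 mm high in all); the flat top of the hub has a bright ring round its bore, which is closed. Take it by the hub. Point: on its axis, half-way up, 13.5 mm above its underside; z axis up along the hub. About 320 g
- small_sprocket_mid (a point): The small sprocket: matte black toothed sprocket lying flat, hub up: toothed disc 60 mm across and 7 mm thick, with a round hub boss 30 mm across standing 20 mm above the disc (27 mm high in all); the flat top of the hub has a bright ring round its bore, which is closed. Take it by the hub. Point: on its axis, half-way up, 13.5 mm above its underside; z axis up along the hub. About 170 g
- spring_mid (a point): stiff steel coil spring standing on end, 44 mm outside diameter, 50 mm high; does not give when gripped across. Point: on its axis, half-way up, 25 mm above its lower end; z axis along the spring. About 120 g
- sleeve_mid (a point): plain round brass spacer sleeve standing on end, 32 mm outside diameter, 40 mm high, smooth. Point: on its axis, half-way up, 20 mm above its lower end; z axis along the sleeve. About 140 g
- pad_a: one of three identical square cork pads, 90 x 90 mm and 4 mm thick, fixed to the bench; they form a rough row across the bench (along y), about 125 mm apart, with the parts magnet beyond one end of the row and the spring compressor beyond the other; which of the three places this pad has changes from start to start. Origin: centre of its underside, on the bench top (z = 0)
- pad_b: one of three identical square cork pads, 90 x 90 mm and 4 mm thick, fixed to the bench; they form a rough row across the bench (along y), about 125 mm apart, with the parts magnet beyond one end of the row and the spring compressor beyond the other; which of the three places this pad has changes from start to start. Origin: centre of its underside, on the bench top (z = 0)
- pad_c: one of three identical square cork pads, 90 x 90 mm and 4 mm thick, fixed to the bench; they form a rough row across the bench (along y), about 125 mm apart, with the parts magnet beyond one end of the row and the spring compressor beyond the other; which of the three places this pad has changes from start to start. Origin: centre of its underside, on the bench top (z = 0)
- magnet: the parts magnet, a landmark fixed at one end of the row of pads (either end): round red plastic dish 100 mm across and 18 mm high, with a bright steel face and a small centre knob up to 30 mm high. The nearest pad's centre lies 0.12 to 0.17 m from it, the others over 0.23 m. Origin: centre of its underside
- compressor: the clutch spring compressor, a landmark fixed at the other end of the row of pads: a flat steel frame of two cross-bars joined by two rods with a centre screw, about 110 x 100 mm and 24 mm high. The nearest pad's centre lies 0.12 to 0.17 m from it, the others over 0.23 m. Origin: centre of its underside
There are look-alikes about, which are no part of the job. Leave any blue look-alike of the magnet alone.

How it is judged:
By the outcome, as a careful person would: the job done as asked, in the order asked, and still so for the second after the job is handed in, with the robot touching nothing.
It also fails if it takes over 90 s, if anything falls off the work surface, if the arm or the gripper's body presses on something with over 40 N, if the wrist force passes 120 N, or if a joint passes its speed limit or range.

## Working session

There is one attempt and no reset: what is moved stays moved. The work goes in short steps, Python scripts to look and compute and a tool call to move; the robot and the scene stay as the last step left them, time stands still between calls to the robot, and variables do not carry over. Pictures are saved under pics/ and viewed, and the job is handed in when it is done.

Besides the shell and the picture viewer there is one more tool, called after "Emit:" as name(argument=value, ...), one argument or row to a line, values as JSON. drive_tool: Moves the arm, as the interface text tells. Its arguments: {"type":"object","properties":{"moves":{"type":"array"},"grip_force":{"type":"number"}},"required":["moves"]}

```bash
mkdir -p pics
python3 - <<'E'
from rig import r
import cv2
print(r.sense())
for n in ("scene","top","wrist"):
    f=r.grab_frame(n); cv2.imwrite(f"pics/{n}0.png",f["color"][:,:,::-1])
    print(n,f["fx"],f["fy"],f["cx"],f["cy"],[k for k in f]); print(f.get("pose",f.get("hand_eye")).round(3).tolist() if hasattr(f.get("pose",f.get("hand_eye")),'round') else f.get("pose",f.get("hand_eye")))
E
```

```text
{'clock': 0.0, 'qpos': array([-1.30636621e+00,  3.53602985e-01,  1.63414012e+00,  2.97365958e-05,
        1.15519629e+00, -2.40326288e-03]), 'qvel': array([ 0.00118431, -0.00188169, -0.00098188,  0.00025159, -0.00068466,
        0.00018526]), 'joint_efforts': array([-2.56170410e-03, -6.05258846e+01, -3.42065156e+01, -2.52649306e-04,
        9.45669017e-03,  2.49185734e-05]), 'eef_pos': array([ 164.6816059 , -602.42069744,  230.58732454]), 'tcp_rot': array([-3.14024599e+00, -3.04255336e-05,  2.66821336e-01]), 'contact_force': array([0.86291876, 0.49832087, 0.0216353 ]), 'wrist_torque': array([0.01909483, 0.01617938, 0.0219207 ]), 'opening': 1.0020754127003713}
scene 518.9083567763927 518.9083567763927 282.4689054356481 216.3732819592832 ['color', 'fx', 'fy', 'cx', 'cy', 'pose']
[[-0.577, -0.682, 0.449, 1006.334], [0.817, -0.471, 0.333, 332.073], [-0.016, 0.559, 0.829, 959.882], [0.0, 0.0, 0.0, 1.0]]
top 474.46612993408297 474.46612993408297 277.7526361439948 209.34337615259534 ['color', 'fx', 'fy', 'cx', 'cy', 'pose']
[[0.024, 0.991, -0.134, 388.76], [-1.0, 0.025, 0.008, -39.067], [0.012, 0.133, 0.991, 1252.616], [0.0, 0.0, 0.0, 1.0]]
wrist 325.19226210127806 325.19226210127806 280.99620830307043 214.9061115505784 ['color', 'fx', 'fy', 'cx', 'cy', 'hand_eye']
[[-0.001, 0.961, 0.277, 71.521], [1.0, 0.001, 0.0, -0.3], [-0.0, 0.277, -0.961, -142.386], [0.0, 0.0, 0.0, 1.0]]
```

View pics/scene0.png

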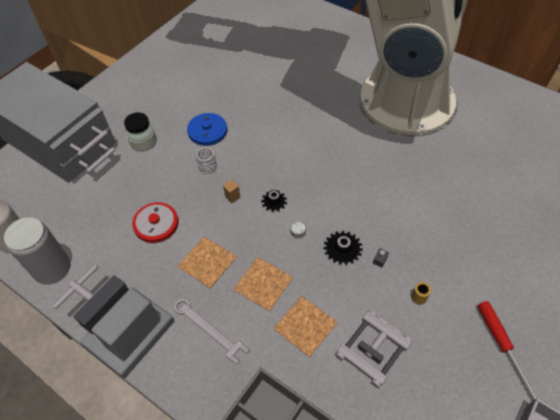

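View pics/top0.png

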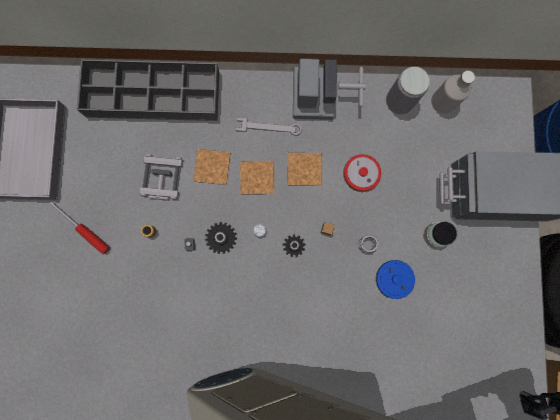

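View pics/wrist0.png

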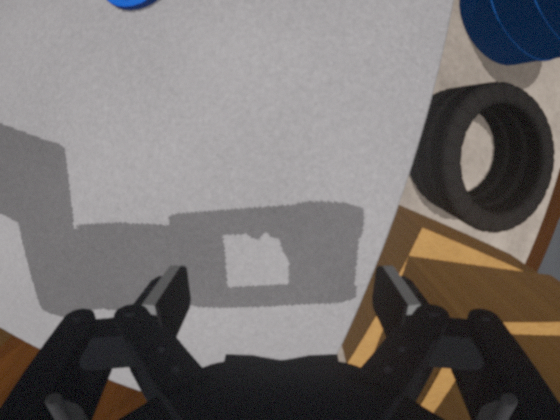

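```bash
cat > h.py <<'E'
from rig import r
import numpy as np, cv2
from scipy.spatial.transform import Rotation as Ro
def ray(f,px,T=None):
    u=(px[0]-f["cx"])/f["fx"]; v=(px[1]-f["cy"])/f["fy"]
    if "hand_eye" in f:
        rr=np.hypot(u,v); d=np.array([u/rr*np.sin(rr),-v/rr*np.sin(rr),-np.cos(rr)]) if rr>1e-9 else np.array([0,0,-1.])
        P=T@np.array(f["hand_eye"])
    else:
        d=np.array([u,-v,-1.]); P=np.array(f["pose"])
    return P[:3,3],P[:3,:3]@d
def plane(f,px,z,T=None):
    o,d=ray(f,px,T); return (o+d*(z-o[2])/d[2])
def tool():
    s=r.sense(); T=np.eye(4); T[:3,:3]=Ro.from_euler('xyz',s["tcp_rot"]).as_matrix(); T[:3,3]=s["eef_pos"]; return T,s
def tri(r1,r2):
    A=np.zeros((3,3)); b=np.zeros(3)
    for o,d in (r1,r2):
        d=d/np.linalg.norm(d); M=np.eye(3)-np.outer(d,d); A+=M; b+=M@o
    return np.linalg.solve(A,b)
H=dict(large_sprocket_mid=13.5,small_sprocket_mid=13.5,spring_mid=25,sleeve_mid=20,pad_a=0,magnet=0,compressor=0)
E
python3 - <<'E'
from h import *
for c in ("top","scene"):
    f=r.grab_frame(c)
    for n,z in H.items():
        print(c,n)
        for d in r.spot_point(n,c)[:4]:
            print("   ",round(d["score"],2),np.round(d["at"],1),plane(f,d["at"],z).round(1))
E
```

```text
top large_sprocket_mid
    0.76 [220.3 235.6] [482.9  99.   13.5]
top small_sprocket_mid
    0.88 [291.8 241.5] [472.  -88.1  13.5]
top spring_mid
    0.47 [366.9 244.3] [ 468.8 -282.4   25. ]
top sleeve_mid
    0.51 [210.9 166.4] [665.3 130.4  20. ]
    0.49 [148.9 231.1] [489.5 283.9  20. ]
top pad_a
    0.77 [213.8 167.5] [667.  125.3   0. ]
    0.62 [257.9 179.1] [638.3   5.7   0. ]
    0.62 [306.4 167.4] [ 673.8 -124.1    0. ]
top magnet
    0.88 [394.5 281.2] [ 375.6 -359.6    0. ]
    0.63 [361.2 175.5] [ 655.4 -272.2   -0. ]
top compressor
    0.57 [164.7 178. ] [634.8 255.4   0. ]
scene large_sprocket_mid
    0.91 [340.5 245.2] [484.   94.9  13.5]
scene small_sprocket_mid
    0.78 [272.5 195.1] [ 459.1 -100.8   13.5]
scene spring_mid
    0.8 [208.6 159.5] [ 466.9 -280.3   25. ]
scene sleeve_mid
    0.52 [420.7 290.9] [487.  282.4  20. ]
scene pad_a
    0.74 [209.2 262.6] [ 670.4 -113.4    0. ]
    0.65 [261.5 283.3] [646.3   6.2   0. ]
    0.63 [303.8 321.7] [666.1 124.1   0. ]
scene magnet
    0.96 [153.2 224.2] [ 666.6 -278.1    0. ]
    0.77 [206.2 129.9] [ 380.9 -364.2    0. ]
scene compressor
    0.8 [372.3 350.8] [640.5 263.2   0. ]
```

Run:
```python
from h import *
ims=[]
for c,(x0,y0,x1,y1) in (("top",(130,140,410,300)),("scene",(130,120,440,390))):
    f=r.grab_frame(c); im=f["color"]
    hsv=cv2.cvtColor(im,cv2.COLOR_RGB2HSV)
    m=((hsv[...,0]>5)&(hsv[...,0]<22)&(hsv[...,1]>90)).astype(np.uint8)
    m=cv2.morphologyEx(m,cv2.MORPH_CLOSE,np.ones((3,3)))
    cs,_=cv2.findContours(m,cv2.RETR_EXTERNAL,cv2.CHAIN_APPROX_NONE)
    for k in cs:
        if 600<cv2.contourArea(k)<3500:
            P=np.array([plane(f,p[0],4)[:2] for p in k],np.float32)
            q=cv2.minAreaRect(P); print(c,"pad",np.round(q[0],1),np.round(q[1],1),round(q[2],1), cv2.moments(P)["m10"]/cv2.moments(P)["m00"],cv2.moments(P)["m01"]/cv2.moments(P)["m00"])
    for n in ("large_sprocket_mid","small_sprocket_mid","spring_mid","sleeve_mid"):
        for d in r.outline_of(n,c)[:2]:
            ys,xs=np.nonzero(d["mask"]); print(c,n,round(d["score"],2),len(xs),xs.min(),xs.max(),ys.min(),ys.max(),xs.mean().round(1),ys.mean().round(1))
    b=im[y0:y1,x0:x1,::-1]; s=min(800/b.shape[1],600/b.shape[0]); cv2.imwrite(f"pics/{c}crop.png",cv2.resize(b,None,fx=s,fy=s,interpolation=cv2.INTER_CUBIC)); print(s)
```

```text
top pad [643.3   9.6] [87.3 88.7] 1.5 642.7824860261532 8.636682941377574
top pad [ 668.7 -117.7] [87.9 86.5] 1.2 669.7230818045972 -117.69324521005366
top pad [669.1 131. ] [88.9 88.5] 85.7 669.1770761460905 131.0190000287731
top large_sprocket_mid 0.71 701 205 234 223 252 219.6 237.4
top large_sprocket_mid 0.34 1172 139 181 154 200 160.9 177.8
top small_sprocket_mid 0.82 334 283 304 236 256 293.6 245.6
top small_sprocket_mid 0.35 1115 240 273 161 194 256.2 177.5
top spring_mid 0.7 665 206 235 223 253 219.9 237.9
top spring_mid 0.64 230 358 378 234 251 368.1 242.8
top sleeve_mid 0.68 149 141 155 225 237 147.9 230.8
top sleeve_mid 0.51 1118 342 380 155 191 361.4 172.8
2.857142857142857
scene pad [671.5 130.9] [88.8 89. ] 85.5 671.7199069378323 130.8752259577699
scene pad [645.    9.1] [89.  88.7] 2.9 645.1340641317107 9.126764358420214
scene pad [ 672.  -118.2] [88.7 88.9] 0.5 672.0261256831647 -118.21917219082763
scene large_sprocket_mid 0.82 955 324 361 232 264 342.9 247.6
scene small_sprocket_mid 0.7 367 263 285 190 209 273.9 199.9
scene spring_mid 0.62 435 196 216 147 172 205.9 159.7
scene sleeve_mid 0.53 332 412 430 282 304 420.8 292.8
2.2222222222222223
```

View pics/topcrop.png

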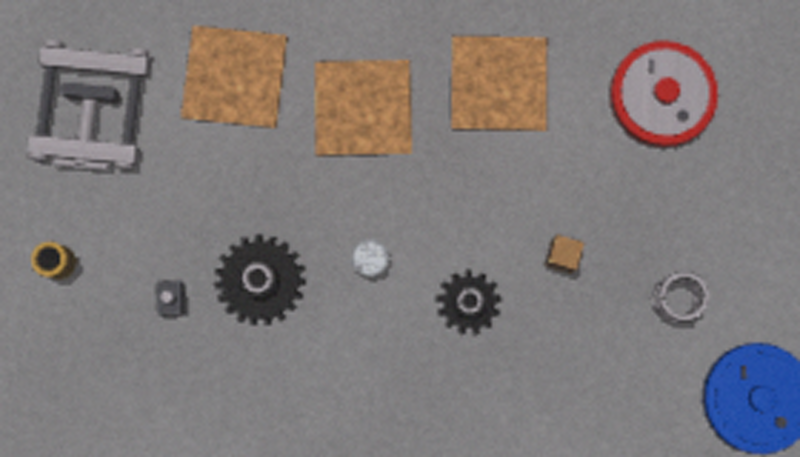

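View pics/scenecrop.png

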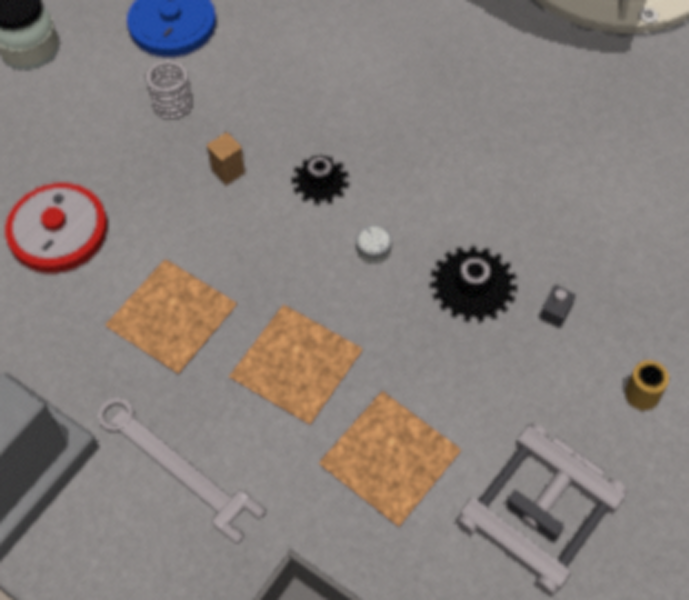

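Run:
```python
from h import *
ft=r.grab_frame("top"); fs=r.grab_frame("scene")
for n,a,b,z in (("large",(220.3,237.3),(343.8,241.5),27),("small",(294.5,245),(274,194.7),27),("sleeve",(146.8,230.6),(423,289.2),40),("spring",(369,243.3),(205.5,154.5),50)):
    print(n,plane(ft,a,z).round(1),plane(fs,b,z).round(1),tri(ray(ft,a),ray(fs,b)).round(1))
T,s=tool(); print(s["eef_pos"],s["clock"])
```

```text
large [477.5  97.3  27. ] [479.8  99.2  27. ] [477.6  98.   22.9]
small [462.3 -94.7  27. ] [464.1 -92.5  27. ] [462.2 -94.5  23.4]
sleeve [489.1 284.1  40. ] [492.2 285.4  40. ] [489.5 285.3  35.2]
spring [ 469.8 -282.8   50. ] [ 473.8 -279.5   50. ] [ 470.1 -283.9   43.7]
[ 164.79477414 -602.90283518  231.28587027] 1.55
```

Emit:
drive_tool(
  moves=[
    [0,[48.7,-59.3,8],-74.7],
    [0,[48.7,-59.3,8],-74.7],
    [0,[48.7,-59.3,8],-74.7],
    [0,[48.7,-59.3,8],-74.7],
    [0,[48.7,-59.3,8],-74.7],
    [0,[48.7,-59.3,8],-74.7],
    [0,[48.7,-59.3,8],-74.7],
    [0,[48.7,-59.3,8],-74.7],
    [0,[48.7,-59.3,8],-74.7],
    [0,[48.7,-59.3,8],-74.7],
    [0,[48.7,-59.3,8],-74.7],
    [0,[48.7,-59.3,8],-74.7],
  ],
  grip_force=50,
)

```text
clock: 3.05
eef_pos: [470.3, 80.2, 153.6]
tcp_rot: [3.141, -0.0, 1.571]
contact_force: [1.5, -0.8, 0.4]
opening: 1.003
```

```bash
cat >> h.py <<'E'
def wl(name,n,z):
    T,s=tool(); f=r.grab_frame("wrist"); cv2.imwrite(f"pics/{name}.png",f["color"][:,:,::-1])
    print(s["clock"],s["eef_pos"].round(1))
    if n:
        for d in r.spot_point(n,"wrist")[:3]: print(round(d["score"],2),np.round(d["at"],1),plane(f,d["at"],z,T).round(1))
    return f,T
E
python3 - <<'E'
from h import *
wl("w1","large_sprocket_mid",13.5)
E
```

```text
3.05 [470.3  80.2 153.6]
0.76 [291.7 184.1] [481.1  98.   13.5]
```

View pics/w1.png

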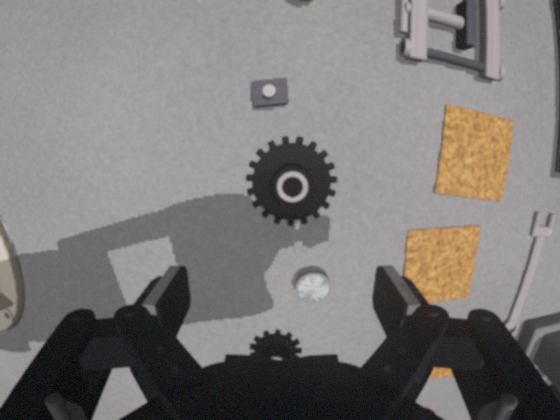

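Run:
```python
from h import *
f=r.grab_frame("wrist");T,s=tool()
print(plane(f,(292.3,186),27,T), plane(f,(276.5,349),27,T), plane(f,(441,268),4,T))
```

```text
[480.93332993  99.42240587  27.        ] [467.2944258 -71.4997908  27.       ] [645.05888353   8.18679042   4.        ]
```

Emit:
drive_tool(
  moves=[
    [0,[1.85,0.95,5],0],
    [0,[1.85,0.95,9],0],
    [0,[1.85,0.95,12],0],
    [0,[1.85,0.95,13.5],0],
    [0,[1.85,0.95,14.4],0],
    [0.1,[1.85,0.95,14.4],0],
    [0.5,[1.85,0.95,14.5],0],
    [0.75,[1.85,0.95,14.5],0],
    [0.75,[1.85,0.95,14.5],0],
    [0.75,[1.85,0.95,14.5],0],
    [0.75,[1.85,0.95,14.5],0],
    [0.75,[1.85,0.95,14.5],0],
  ],
  grip_force=50,
)

```text
clock: 4.7
eef_pos: [480.1, 99.3, 9.2]
tcp_rot: [3.14, -0.0, 1.575]
contact_force: [-1.7, -0.3, 9.4]
opening: 0.404
```

Emit:
drive_tool(
  moves=[
    [0.8,[0,0,-3],0],
    [0.8,[0,0,-7],0],
    [0.8,[0,0,-7],0],
    [0.8,[-9,16.4,-7],0],
    [0.8,[-9,16.4,-7],0],
    [0.8,[-9,16.4,-7],0],
    [0.8,[-9,16.4,-7],0],
    [0.8,[-9,16.4,-7],0],
    [0.8,[-9,16.4,-7],0],
  ],
  grip_force=60,
)

```text
clock: 5.82
eef_pos: [642.6, 10.5, 78.3]
tcp_rot: [-3.14, -0.0, 1.576]
contact_force: [-0.2, 0.2, -3.4]
opening: 0.392
```

Run:
```python
from h import *
f,T=wl("w2","large_sprocket_mid",80); 
t=r.grab_frame("scene"); cv2.imwrite("pics/s2.png",t["color"][:,:,::-1])
print(r.sense())
```

```text
5.825 [642.6  10.5  78.3]
0.78 [279.8 278.3] [643.2   8.9  80. ]
{'clock': 5.975, 'qpos': array([1.38520707e-02, 5.48798575e-01, 1.70312921e+00, 5.28566567e-04,
       8.89055415e-01, 8.40513568e-03]), 'qvel': array([-0.00134795,  0.00135977, -0.00678432, -0.00068613,  0.00201224,
        0.00110159]), 'joint_efforts': array([-1.14140937e-01, -6.91782689e+01, -2.87178057e+01, -5.21457929e-03,
        8.96338723e-03,  1.96751294e-03]), 'eef_pos': array([643.64736614,  10.55722735,  79.28224437]), 'tcp_rot': array([ 3.14098674e+00, -4.15730004e-04,  1.57591044e+00]), 'contact_force': array([-1.42601802,  0.90704256, -4.24822697]), 'wrist_torque': array([0.01584292, 0.05841563, 0.05231266]), 'opening': 0.3948367166054237}
```

View pics/w2.png

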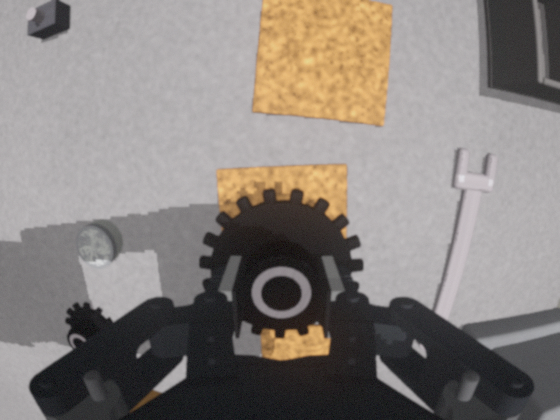

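View pics/s2.png

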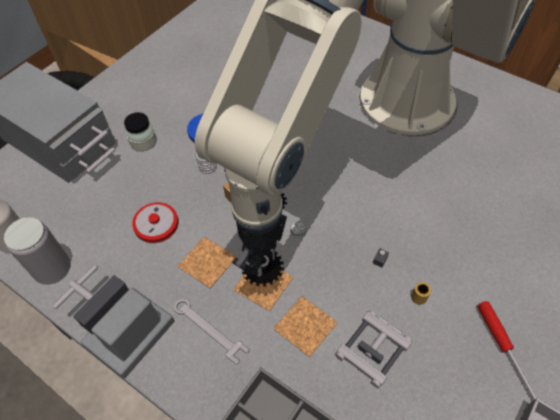

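Run:
```python
from h import *
f=r.grab_frame("wrist");T,s=tool()
T[:3,3]=[642.9,10.5,78.6]
print(s["eef_pos"],plane(f,(281.3,292),78.6+17.8,T))
for p in ((217,170),(347,164),(348,235),(218,215),(262,0),(253,111),(383,125),(393,3)): print(p,plane(f,p,4,T).round(1))
```

```text
[643.85982421  10.49037329  79.38439311] [644.14997434  10.4332837   96.4       ]
(217, 170) [600.4  50.5   4. ]
(347, 164) [688.7  55.    4. ]
(348, 235) [692.3   4.1   4. ]
(218, 215) [599.8  18.7   4. ]
(262, 0) [630.8 168.3   4. ]
(253, 111) [625.4  90.    4. ]
(383, 125) [713.2  82.8   4. ]
(393, 3) [721.3 172.5   4. ]
```

Emit:
drive_tool(
  moves=[
    [0.8,[-0.2,0.07,3],0],
    [0.8,[-0.2,0.07,5],0],
    [0.8,[-0.2,0.07,6],0],
    [0.8,[-0.2,0.07,6.5],0],
    [0.8,[-0.2,0.07,6.65],0],
    [0.8,[-0.2,0.07,6.65],0],
    [0.8,[-0.2,0.07,6.65],0],
  ],
)

```text
clock: 6.9
eef_pos: [645.1, 8.5, 13.4]
tcp_rot: [3.14, -0.0, 1.576]
contact_force: [0.4, 0.0, -3.4]
opening: 0.394
```

Emit:
drive_tool(
  moves=[
    [0.8,[0,-0.05,0.1],0],
    [0.8,[0,-0.05,0.15],0],
    [0.5,[0,-0.05,0.1],0],
    [0.2,[0,-0.05,0],0],
    [0,[0,-0.05,0],0],
    [0,[0,-0.05,0],0],
    [0,[0,-0.05,-4],0],
    [0,[0,-0.05,-9],0],
    [0,[-15,-0.05,-12],0],
    [0,[-26,-17,-12],0],
    [0,[-26,-17,-12],0],
    [0,[-26,-17,-12],0],
  ],
)

```text
clock: 8.4
eef_pos: [522.8, -197.1, 128.2]
tcp_rot: [3.139, -0.0, 1.576]
contact_force: [0.4, -1.9, -0.1]
opening: 1.003
```

Run:
```python
from h import *
f,T=wl("w3","spring_mid",25)
```

```text
8.4 [ 522.8 -197.1  128.2]
0.57 [223.1 308.9] [ 472.8 -284.6   25. ]
```

View pics/w3.png

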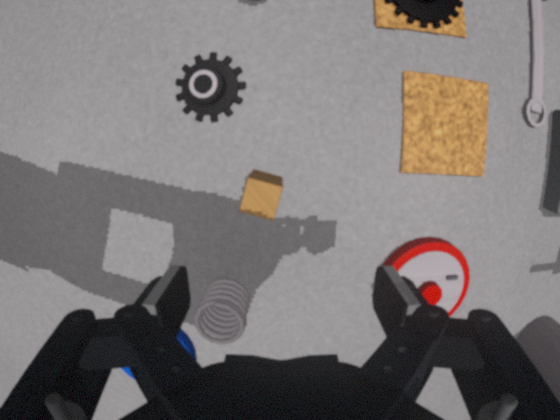

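Run:
```python
from h import *
f=r.grab_frame("wrist");T,s=tool()
print(s["eef_pos"],plane(f,(221.5,320.5),50,T), plane(f,(204,84),27,T),[plane(f,p,4,T).round(1) for p in ((406,71),(489,81),(484,176),(402,170))])
```

```text
[ 522.37535387 -197.74214488  128.31330435] [ 474.84514348 -280.61417726   50.        ] [466.08720312 -95.1245112   27.        ] [array([629.4, -77.1,   4. ]), array([717.5, -73.9,   4. ]), array([ 717.4, -165.1,    4. ]), array([ 628.5, -163.2,    4. ])]
```

Emit:
drive_tool(
  moves=[
    [0,[-5,-3,1],0],
    [0,[-8.4,-4.9,4],0],
    [0,[-8.4,-4.9,7],0],
    [0,[-8.4,-4.9,10],0],
    [0,[-8.4,-4.9,11.5],0],
    [0.1,[-8.4,-4.9,11.8],0],
    [0.5,[-8.4,-4.9,11.8],0],
    [0.7,[-8.4,-4.9,11.8],0],
    [0.7,[-8.4,-4.9,11.8],0],
    [0.7,[-8.4,-4.9,11.8],0],
    [0.7,[-8.4,-4.9,11.8],0],
  ],
  grip_force=40,
)

```text
clock: 9.93
eef_pos: [474.4, -282.0, 11.3]
tcp_rot: [3.138, 0.0, 1.572]
contact_force: [-0.7, 3.3, 6.5]
opening: 0.507
```

Emit:
drive_tool(
  moves=[
    [0.7,[0,0,-3],0],
    [0.7,[0,0,-7],0],
    [0.7,[10,5,-8],0],
    [0.7,[41.2,19.6,-8],0],
    [0.7,[41.2,19.6,-8],0],
    [0.7,[41.2,19.6,-8],0],
    [0.7,[41.2,19.6,-8],0],
    [0.7,[41.2,19.6,-8],0],
    [0.7,[41.2,19.6,-8],0],
    [0.7,[41.2,19.6,-8],0],
    [0.7,[41.2,19.6,-8],0],
    [0.7,[41.2,19.6,-8],0],
  ],
)

```text
clock: 11.42
eef_pos: [668.9, 128.8, 91.7]
tcp_rot: [3.139, 0.001, 1.571]
contact_force: [-0.3, -0.3, -0.6]
opening: 0.503
```

Run:
```python
from h import *
f,T=wl("w4","spring_mid",100); print(r.sense()["eef_pos"])
t=r.grab_frame("scene"); cv2.imwrite("pics/s4.png",t["color"][:,:,::-1])
```

```text
11.425 [668.9 128.8  91.7]
0.9 [281.  295.9] [670.  121.2 100. ]
[669.14915656 128.59015249  91.82829183]
```

View pics/w4.png

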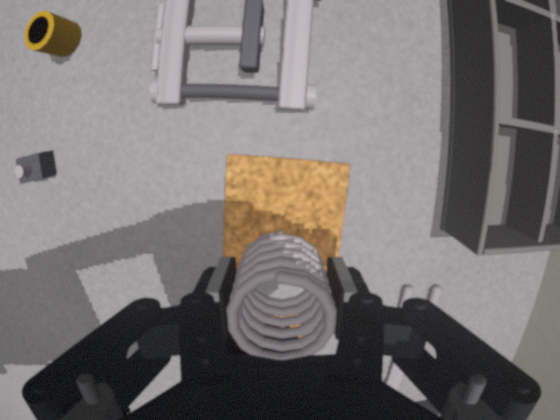

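View pics/s4.png

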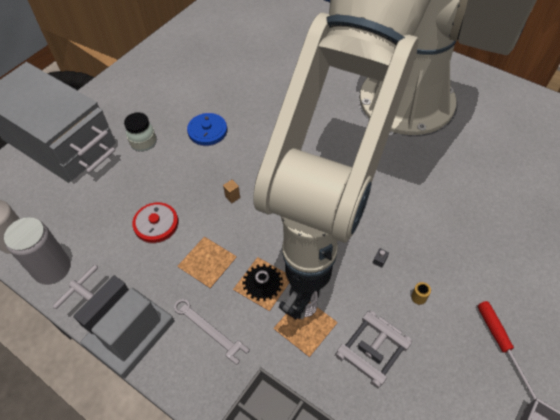

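Run:
```python
from h import *
f=r.grab_frame("wrist");T,s=tool()
print(s["eef_pos"],[plane(f,(282,y),130.5,T).round(1) for y in (359,313,266)])
print([plane(f,p,4,T).round(1) for p in ((227,153),(350,163),(223,257),(341,260))])
```

```text
[669.4870305  128.85916526  91.97057301] [array([670.9, 108. , 130.5]), array([670.9, 131.4, 130.5]), array([670.9, 151.2, 130.5])]
[array([632.5, 179.3,   4. ]), array([720.8, 172.2,   4. ]), array([625.7,  99.3,   4. ]), array([717.9,  96.5,   4. ])]
```

Emit:
drive_tool(
  moves=[
    [0.7,[0.12,0.14,3],0],
    [0.7,[0.12,0.14,5.5],0],
    [0.7,[0.12,0.14,7],0],
    [0.7,[0.12,0.14,7.5],0],
    [0.7,[0.12,0.14,7.7],0],
    [0.7,[0.12,0.14,7.75],0],
    [0.7,[0.12,0.14,7.75],0],
    [0.7,[0.12,0.14,7.75],0],
  ],
)

```text
clock: 12.62
eef_pos: [671.6, 130.0, 15.4]
tcp_rot: [3.137, 0.001, 1.57]
contact_force: [-1.4, -2.0, 5.9]
opening: 0.504
```

Emit:
drive_tool(
  moves=[
    [0.5,[0,0,0],0],
    [0.2,[0,0,0],0],
    [0,[0,0,0],0],
    [0,[0,0,0],0],
    [0,[0,0,-4],0],
    [0,[0,0,-9],0],
    [0,[0,0,-11],0],
    [0,[9,-18,-11],0],
    [0,[9,-18,-11],0],
    [0,[9,-18,-11],0],
    [0,[9,-18,-11],0],
    [0,[9,-18,-11],0],
  ],
)

```text
clock: 14.12
eef_pos: [490.8, 220.5, 124.5]
tcp_rot: [3.137, 0.001, 1.572]
contact_force: [0.2, -0.1, -0.4]
opening: 1.001
```

Run:
```python
from h import *
f,T=wl("w5","sleeve_mid",20);
```

```text
14.125 [490.8 220.5 124.5]
0.71 [282.1 133.6] [493.3 283.8  20. ]
```

View pics/w5.png

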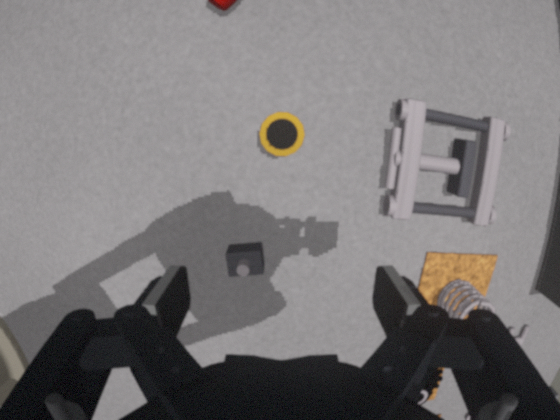

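Emit:
drive_tool(
  moves=[
    [0,[4,0.1,2],0],
    [0,[6.4,0.1,6],0],
    [0,[6.4,0.1,9],0],
    [0,[6.4,0.1,11],0],
    [0,[6.4,0.1,11.6],0],
    [0.1,[6.4,0.1,11.6],0],
    [0.5,[6.4,0.1,11.6],0],
    [0.8,[6.4,0.1,11.6],0],
    [0.8,[6.4,0.1,11.6],0],
    [0.8,[6.4,0.1,11.6],0],
    [0.8,[6.4,0.1,11.6],0],
    [0.8,[6.4,0.1,11.6],0],
  ],
  grip_force=50,
)

```text
clock: 15.72
eef_pos: [494.5, 284.2, 9.6]
tcp_rot: [3.135, -0.0, 1.57]
contact_force: [-0.6, -1.8, 6.3]
opening: 0.362
```

Emit:
drive_tool(
  moves=[
    [0.8,[0,0,-3],0],
    [0.8,[0,0,-7],0],
    [0.8,[-8,4,-8],0],
    [0.8,[-40.3,17.7,-8],0],
    [0.8,[-40.3,17.7,-8],0],
    [0.8,[-40.3,17.7,-8],0],
    [0.8,[-40.3,17.7,-8],0],
    [0.8,[-40.3,17.7,-8],0],
    [0.8,[-40.3,17.7,-8],0],
    [0.8,[-40.3,17.7,-8],0],
    [0.8,[-40.3,17.7,-8],0],
    [0.8,[-40.3,17.7,-8],0],
  ],
)

```text
clock: 17.23
eef_pos: [670.1, -117.4, 90.6]
tcp_rot: [3.136, -0.0, 1.572]
contact_force: [-0.5, 1.2, -1.0]
opening: 0.359
```

Run:
```python
from h import *
f,T=wl("w6","sleeve_mid",95); print(r.sense()["eef_pos"])
```

```text
17.225 [ 670.1 -117.4   90.6]
0.81 [283.9 283.1] [ 672.6 -120.2   95. ]
[ 670.39365948 -117.35670606   90.7517763 ]
```

View pics/w6.png

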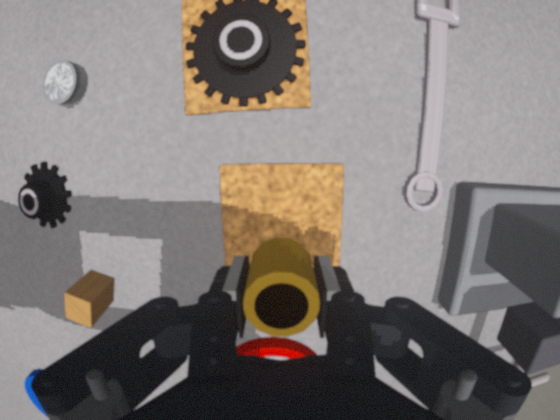

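Run:
```python
from h import *
f=r.grab_frame("wrist");T,s=tool()
z=s["eef_pos"][2]-9.6+40
print(s["eef_pos"],[plane(f,(281.5,y),z,T).round(1) for y in (334,304)])
print([plane(f,p,4,T).round(1) for p in ((220,164),(343,163),(224,262),(342,262))])
print("mid pad",[plane(f,p,4,T).round(1) for p in ((185,114),(311,105),(181,0),(308,0))], "hub",plane(f,(241,39),31,T))
```

```text
[ 670.55159445 -117.50013997   90.78463757] [array([ 671.7, -131.2,  121.2]), array([ 671.7, -116. ,  121.2])]
[array([628.6, -74.7,   4. ]), array([716.6, -74. ,   4. ]), array([ 627.9, -150.7,    4. ]), array([ 719.9, -151. ,    4. ])]
mid pad [array([603.8, -37.7,   4. ]), array([693. , -33.2,   4. ]), array([599.4,  50.1,   4. ]), array([691.3,  45.5,   4. ])] hub [647.40644213   7.77918209  31.        ]
```

Emit:
drive_tool(
  moves=[
    [0.8,[-0.28,0.05,3],0],
    [0.8,[-0.28,0.05,5.5],0],
    [0.8,[-0.28,0.05,7],0],
    [0.8,[-0.28,0.05,7.5],0],
    [0.8,[-0.28,0.05,7.7],0],
    [0.8,[-0.28,0.05,7.75],0],
    [0.8,[-0.28,0.05,7.8],0],
    [0.8,[-0.28,0.05,7.8],0],
  ],
)

```text
clock: 18.38
eef_pos: [672.1, -120.4, 13.6]
tcp_rot: [3.134, 0.0, 1.572]
contact_force: [-0.1, 0.3, 4.1]
opening: 0.357
```

Emit:
drive_tool(
  moves=[
    [0.5,[0,0,0],0],
    [0.2,[0,0,0],0],
    [0,[0,0,0],0],
    [0,[0,0,0],0],
    [0,[0,0,-4],0],
    [0,[0,0,-9],0],
    [0,[0,0,-12],0],
    [0,[0,-20.7,-12],0],
    [0,[0,-20.7,-12],0],
    [0,[0,-20.7,-12],0],
    [0,[0,-20.7,-12],0],
    [0,[0,-20.7,-12],0],
  ],
)

```text
clock: 19.88
eef_pos: [463.2, -120.7, 132.4]
tcp_rot: [3.134, 0.0, 1.571]
contact_force: [1.1, 0.1, 0.2]
opening: 1.002
```

Run:
```python
from h import *
f,T=wl("w7","small_sprocket_mid",13.5); 
t=r.grab_frame("top"); cv2.imwrite("pics/t7.png",cv2.resize(t["color"][130:280,130:410,::-1],None,fx=2.85,fy=2.85,interpolation=cv2.INTER_CUBIC))
```

```text
19.875 [ 463.2 -120.7  132.4]
0.75 [279.4 179. ] [464.  -94.7  13.5]
```

View pics/w7.png

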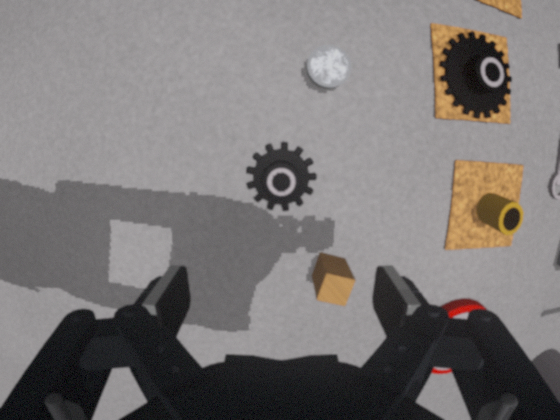

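View pics/t7.png

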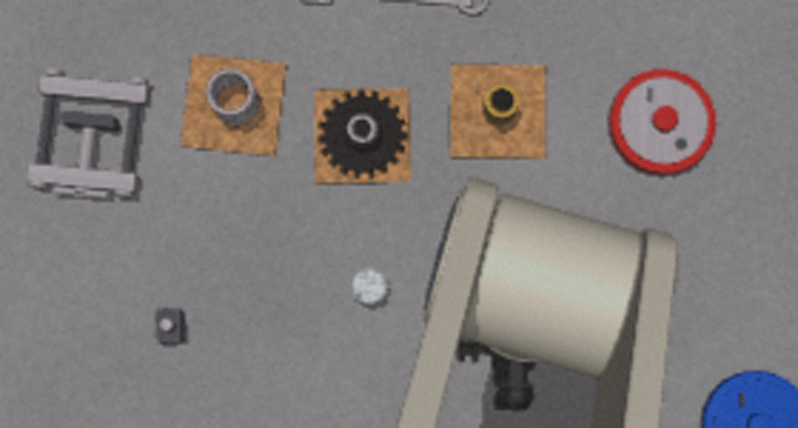

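Emit:
drive_tool(
  moves=[
    [0,[2.6,0.1,4],0],
    [0,[2.6,0.1,8],0],
    [0,[2.6,0.1,11],0],
    [0,[2.6,0.1,12.1],0],
    [0,[2.6,0.1,12.3],0],
    [0.1,[2.6,0.1,12.3],0],
    [0.5,[2.6,0.1,12.4],0],
    [0.8,[2.6,0.1,12.4],0],
    [0.8,[2.6,0.1,12.4],0],
    [0.8,[2.6,0.1,12.4],0],
    [0.8,[2.6,0.1,12.4],0],
    [0.8,[2.6,0.1,12.4],0],
  ],
  grip_force=50,
)

```text
clock: 21.52
eef_pos: [468.0, -95.0, 9.2]
tcp_rot: [3.132, 0.001, 1.572]
contact_force: [-2.9, 0.1, 8.8]
opening: 0.333
```

Emit:
drive_tool(
  moves=[
    [0.8,[0,0,-3],0],
    [0.8,[0,0,-7],0],
    [0.8,[2,4,-8],0],
    [0.8,[10.3,17.7,-8],0],
    [0.8,[10.3,17.7,-8],0],
    [0.8,[10.3,17.7,-8],0],
    [0.8,[10.3,17.7,-8],0],
    [0.8,[10.3,17.7,-8],0],
    [0.8,[10.3,17.7,-8],0],
    [0.8,[10.3,17.7,-8],0],
  ],
)

```text
clock: 22.78
eef_pos: [643.4, 7.6, 90.9]
tcp_rot: [3.133, 0.001, 1.571]
contact_force: [0.1, 0.0, -1.9]
opening: 0.33
```

Run:
```python
from h import *
f,T=wl("w8","large_sprocket_mid",17.5); print(r.sense()["eef_pos"])
t=r.grab_frame("scene"); cv2.imwrite("pics/s8.png",cv2.resize(t["color"][180:360,140:380,::-1],None,fx=3.3,fy=3.3,interpolation=cv2.INTER_CUBIC))
```

```text
22.775 [643.4   7.6  90.9]
0.76 [282.2 227.4] [646.1   7.2  17.5]
[643.78996696   7.80667475  90.95372949]
```

View pics/w8.png

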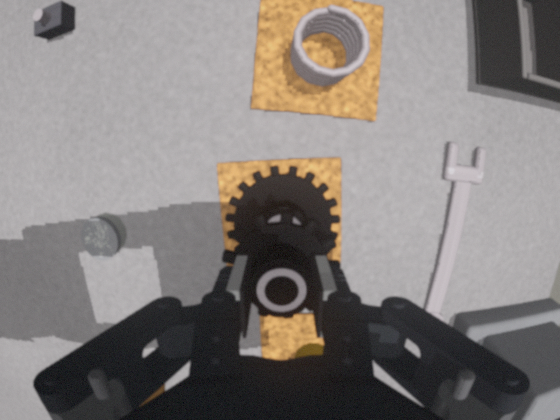

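View pics/s8.png

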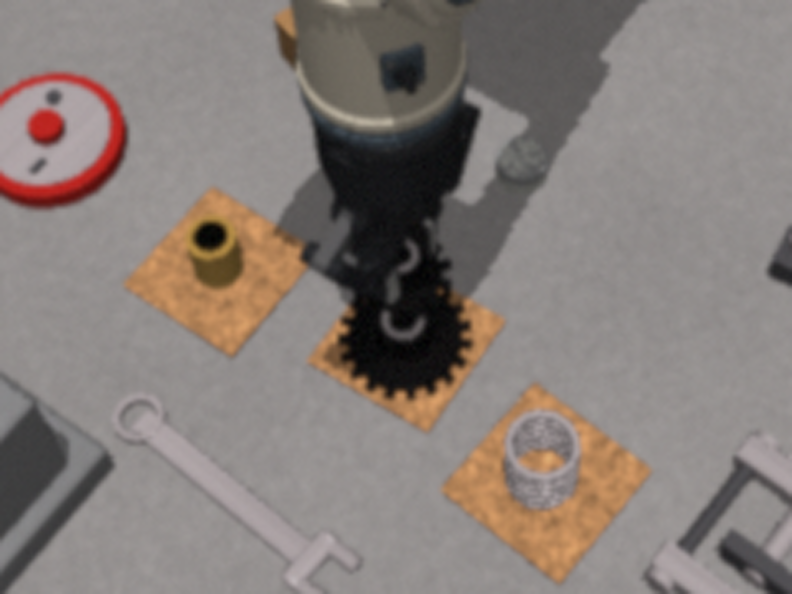

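Run:
```python
from h import *
f=r.grab_frame("wrist");T,s=tool()
print(s["eef_pos"],plane(f,(281.5,289.5),s["eef_pos"][2]-9.2+27,T))
print("disc large",[plane(f,p,11,T).round(1) for p in ((225,227),(341,225),(282,166))])
ft=r.grab_frame("top");fs=r.grab_frame("scene")
print(plane(ft,(257,174.9),31),plane(fs,(262.4,277.6),31))
```

```text
[643.95857983   7.98688706  90.89105268] [645.13970051   9.1973495  108.69105268]
disc large [array([605.2,   5.8,  11. ]), array([689.5,   7. ,  11. ]), array([646.5,  49.7,  11. ])]
[643.2348556    7.29203847  31.        ] [646.7237152   10.61989397  31.        ]
```

Emit:
drive_tool(
  moves=[
    [0.8,[-0.09,0.11,2],0],
    [0.8,[-0.09,0.11,3.5],0],
    [0.8,[-0.09,0.11,4.5],0],
    [0.8,[-0.09,0.11,4.8],0],
    [0.8,[-0.09,0.11,4.9],0],
    [0.8,[-0.09,0.11,4.9],0],
    [0.8,[-0.09,0.11,4.9],0],
  ],
)

```text
clock: 23.95
eef_pos: [645.9, 7.2, 42.3]
tcp_rot: [3.131, 0.001, 1.572]
contact_force: [-0.1, 0.4, -1.8]
opening: 0.331
```

Run:
```python
from h import *
f,T=wl("w9",None,0)
i=f["color"][120:400,180:400,::-1]; cv2.imwrite("pics/w9c.png",cv2.resize(i,None,fx=2.1,fy=2.1,interpolation=cv2.INTER_CUBIC))
```

```text
23.95 [645.9   7.2  42.3]
```

View pics/w9c.png

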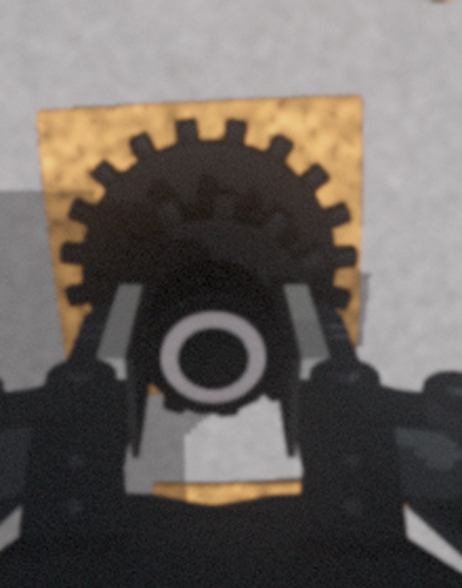

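Run:
```python
from h import *
f=r.grab_frame("wrist");T,s=tool()
P=lambda x,y:(180+x/2.1,120+y/2.1)
print(s["eef_pos"],plane(f,P(213,357),s["eef_pos"][2]+17.8,T))
k=[(182,122),(239,121),(285,140),(325,171),(351,212),(356,252),(66,210),(61,253),(68,297),(96,169),(135,139),(351,297)]
W=np.array([plane(f,P(*p),9,T)[:2] for p in k])
from scipy.optimize import least_squares
q=least_squares(lambda c:np.hypot(*(W-c[:2]).T)-c[2],[645,8,42]);print(q.x,q.fun.round(1))
q=least_squares(lambda c:np.hypot(*(W-c[:2]).T)-42,[645,8]);print(q.x)
```

```text
[645.84460012   7.2165305   42.21420988] [646.98386348   8.17578329  60.01420988]
[646.46807855   7.61701899  41.55700548] [-0.1  0.3 -0.3  0.   0.5 -0.3  0.9 -0.1 -0.4 -0.2 -0.3  0.1]
[646.46546328   7.09514838]
```

Emit:
drive_tool(
  moves=[
    [0.8,[-0.07,-0.06,0.1],0],
    [0.8,[-0.07,-0.06,0.2],0],
    [0.8,[-0.07,-0.06,0.22],0],
    [0.8,[-0.07,-0.06,0.22],0],
  ],
)

```text
clock: 24.55
eef_pos: [645.3, 6.5, 40.3]
tcp_rot: [3.132, 0.001, 1.572]
contact_force: [-0.6, -0.7, 3.5]
opening: 0.331
```

Contact; release, back off and look.

Emit:
drive_tool(
  moves=[
    [0.5,[0,0,0],0],
    [0.2,[0,0,0],0],
    [0,[0,0,0],0],
    [0,[0,0,0],0],
    [0,[0,0,-3],0],
    [0,[0,0,-8],0],
    [0,[0,-1,-12],0],
    [0,[-3,-20,-14],0],
    [0,[-3,-26,-14],0],
    [0,[-3,-26,-14],0],
    [0,[-3,-26,-14],0],
    [0,[-3,-26,-14],0],
  ],
)

```text
clock: 26.05
eef_pos: [379.6, -23.8, 177.5]
tcp_rot: [3.134, 0.001, 1.571]
contact_force: [0.6, -0.4, 0.9]
opening: 0.998
```

Run:
```python
from h import *
print(r.sense()["clock"],r.sense()["eef_pos"])
for c,(x0,y0,x1,y1) in (("top",(180,120,380,230)),("scene",(140,190,400,370))):
    f=r.grab_frame(c); cv2.imwrite(f"pics/{c}9.png",cv2.resize(f["color"][y0:y1,x0:x1,::-1],None,fx=4 if c=="top" else 3,fy=4 if c=="top" else 3,interpolation=cv2.INTER_CUBIC))
    for n,z in dict(large_sprocket_mid=17.5,small_sprocket_mid=44.5,spring_mid=29,sleeve_mid=24).items():
        for d in r.spot_point(n,c)[:1]: print(c,n,round(d["score"],2),np.round(d["at"],1),plane(f,d["at"],z).round(1))
```

```text
26.05 [379.63005667 -23.84823661 177.45037936]
top large_sprocket_mid 0.51 [256.4 175.4] [644.7   9.4  17.5]
top small_sprocket_mid 0.9 [254.8 169.6] [654.3  12.9  44.5]
top spring_mid 0.79 [212.8 165.2] [666.6 124.3  29. ]
top sleeve_mid 0.62 [303.6 164.3] [ 676.5 -114.9   24. ]
scene large_sprocket_mid 0.77 [259. 276.] [642.5  -1.9  17.5]
scene small_sprocket_mid 0.91 [260.6 271.4] [642.9   4.2  44.5]
scene spring_mid 0.68 [205.7 254.1] [ 669.2 -118.8   29. ]
scene sleeve_mid 0.73 [205.5 255.7] [ 670.6 -119.1   24. ]
```

View pics/top9.png

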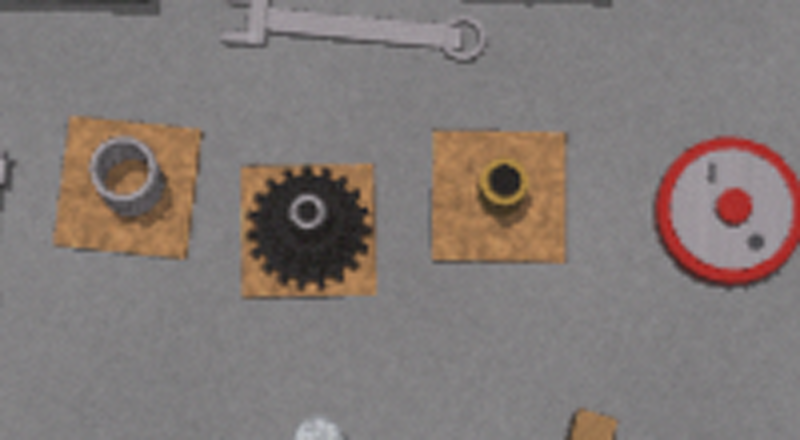

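View pics/scene9.png

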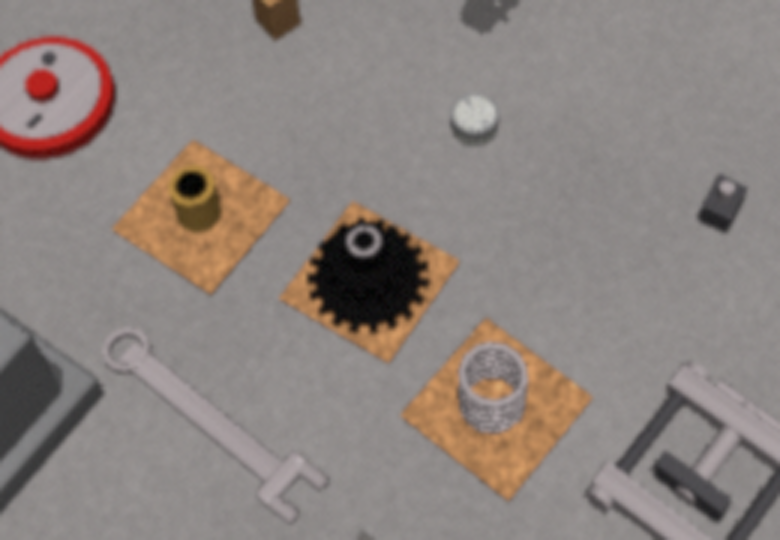

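Run:
```python
from h import *
ft=r.grab_frame("top"); fs=r.grab_frame("scene")
for n,a,b,z in (("small",(256.9,172.75),(261.3,270.3),58),("spring",(211.2,162.6),(304.3,312),54),("sleeve",(305.8,165.2),(203.7,251.7),44)):
    print(n,plane(ft,a,z).round(1),plane(fs,b,z).round(1),tri(ray(ft,a),ray(fs,b)).round(1))
P=lambda x,y:(180+x/4,120+y/4)
k=[(250,229),(368,229),(308,168),(309,287)]
print([plane(ft,P(*p),8).round(1)[:2] for p in k])
```

```text
small [643.2   6.7  58. ] [645.5   8.7  58. ] [644.    7.   53.9]
spring [667.7 125.4  54. ] [668.7 125.9  54. ] [668.1 125.6  52.4]
sleeve [ 669.6 -119.5   44. ] [ 672.7 -118.5   44. ] [ 670.9 -120.2   39.8]
[array([640.6,  46.6]), array([642.7, -32.1]), array([683.3,   9.2]), array([602.4,   6.2])]
```

Emit:
drive_tool(
  moves=[
    [0,[8.3,29,-2],0],
    [0,[8.3,29,-2],0],
    [0,[8.3,29,-2],0],
    [0,[8.3,29,-2],0],
    [0,[8.3,29,-2],0],
    [0,[8.3,29,-2],0],
    [0,[8.3,29,-2],0],
    [0,[8.3,29,-2],0],
  ],
)

```text
clock: 27.65
eef_pos: [672.6, 59.3, 200.0]
tcp_rot: [3.133, 0.001, 1.572]
contact_force: [-0.1, 0.5, 0.1]
opening: 0.996
```

Run:
```python
from h import *
f,T=wl("w10","spring_mid",29)
i=f["color"][60:300,130:450,::-1]; cv2.imwrite("pics/w10c.png",cv2.resize(i,None,fx=2.5,fy=2.5,interpolation=cv2.INTER_CUBIC))
```

```text
27.65 [672.6  59.3 200. ]
0.74 [278.9 124.6] [673.2 129.2  29. ]
```

View pics/w10c.png

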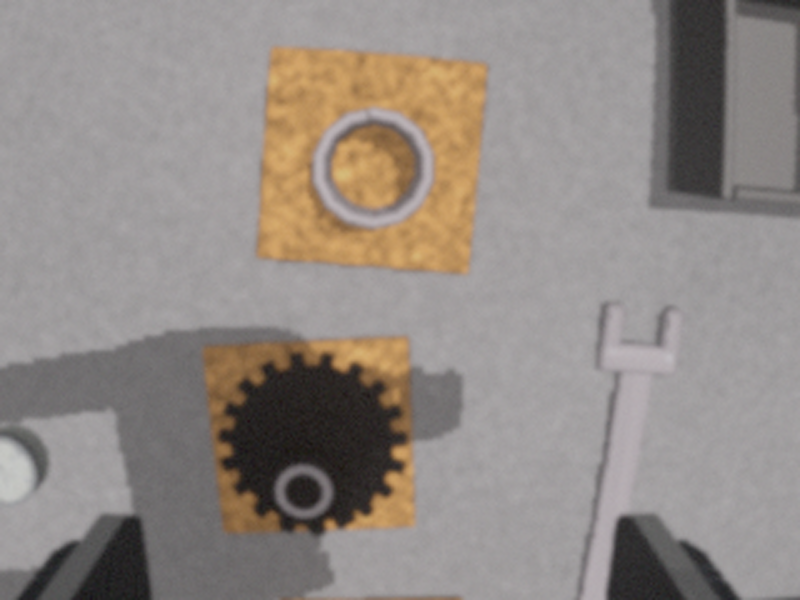

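Run:
```python
from h import *
f=r.grab_frame("wrist");T,s=tool()
P=lambda x,y:(130+x/2.5,60+y/2.5)
print(plane(f,P(373,168),54,T),plane(f,P(303,491),58,T))
for q in ([(272,47),(487,64),(468,273),(258,257)],[(204,347),(408,337),(414,526),(227,533)]):
    C=[plane(f,P(*p),4,T)[:2] for p in q]; print(np.round(C,1).tolist(),np.mean(C,0))
k=[(228,412),(227,462),(398,410),(403,440),(398,468),(296,358),(330,357),(355,370),(269,370),(246,388),(316,526),(347,519),(286,525),(264,512)]
W=np.array([plane(f,P(*p),9,T)[:2] for p in k])
from scipy.optimize import least_squares
print(least_squares(lambda c:np.hypot(*(W-c[:2]).T)-c[2],[645,8,42]).x)
```

```text
[674.17296628 127.03762818  54.        ] [647.28132778   6.93756741  58.        ]
[[632.9, 177.9], [721.3, 170.9], [714.4, 82.5], [626.0, 89.6]] [673.66737727 130.24764252]
[[601.0, 50.9], [689.3, 54.8], [693.1, -34.2], [605.9, -38.3]] [647.30051737   8.29442656]
[647.86584856   7.51027914  39.53100228]
```

Emit:
drive_tool(
  moves=[
    [0,[6.75,-0.15,0],0],
    [0,[6.75,-0.15,5],0],
    [0,[6.75,-0.15,10],0],
    [0,[6.75,-0.15,14],0],
    [0,[6.75,-0.15,17],0],
    [0,[6.75,-0.15,18.2],0],
    [0.1,[6.75,-0.15,18.3],0],
    [0.5,[6.75,-0.15,18.3],0],
    [0.7,[6.75,-0.15,18.3],0],
    [0.7,[6.75,-0.15,18.3],0],
    [0.7,[6.75,-0.15,18.3],0],
    [0.7,[6.75,-0.15,18.3],0],
  ],
  grip_force=40,
)

```text
clock: 29.3
eef_pos: [674.2, 126.9, 19.2]
tcp_rot: [3.13, 0.0, 1.572]
contact_force: [-0.6, -0.2, 4.8]
opening: 0.506
```

Emit:
drive_tool(
  moves=[
    [0.7,[0,0,-0.6],0],
    [0.7,[0.2,-0.08,-0.8],0],
    [0.7,[0.38,-0.1,-0.8],0],
    [0.7,[0.38,-0.1,-0.8],0],
    [0.7,[0.38,-0.1,-0.4],0],
    [0.7,[0.38,-0.1,-0.1],0],
    [0.7,[0.38,-0.1,0.05],0],
    [0.7,[0.38,-0.1,0.1],0],
    [0.7,[0.38,-0.1,0.1],0],
  ],
)

```text
clock: 30.42
eef_pos: [673.0, 130.6, 19.2]
tcp_rot: [3.131, 0.0, 1.572]
contact_force: [-4.7, 0.0, 9.8]
opening: 0.503
```

Emit:
drive_tool(
  moves=[
    [0.5,[0,0,0],0],
    [0.2,[0,0,0],0],
    [0,[0,0,0],0],
    [0,[0,0,0],0],
    [0,[0,0,-4],0],
    [0,[0,0,-9],0],
    [0,[0,0,-14],0],
    [0,[-7.2,0,-18],0],
    [0,[-7.2,0,-18],0],
    [0,[-7.2,0,-18],0],
    [0,[-7.2,0,-18],0],
  ],
)

```text
clock: 31.8
eef_pos: [670.4, 59.5, 197.8]
tcp_rot: [3.133, -0.0, 1.572]
contact_force: [0.4, 0.7, -0.8]
opening: 1.001
```

Run:
```python
from h import *
f,T=wl("w11",None,29)
i=f["color"][60:300,130:450,::-1]; cv2.imwrite("pics/w11c.png",cv2.resize(i,None,fx=2.5,fy=2.5,interpolation=cv2.INTER_CUBIC))
```

```text
31.8 [670.4  59.5 197.8]
```

View pics/w11c.png

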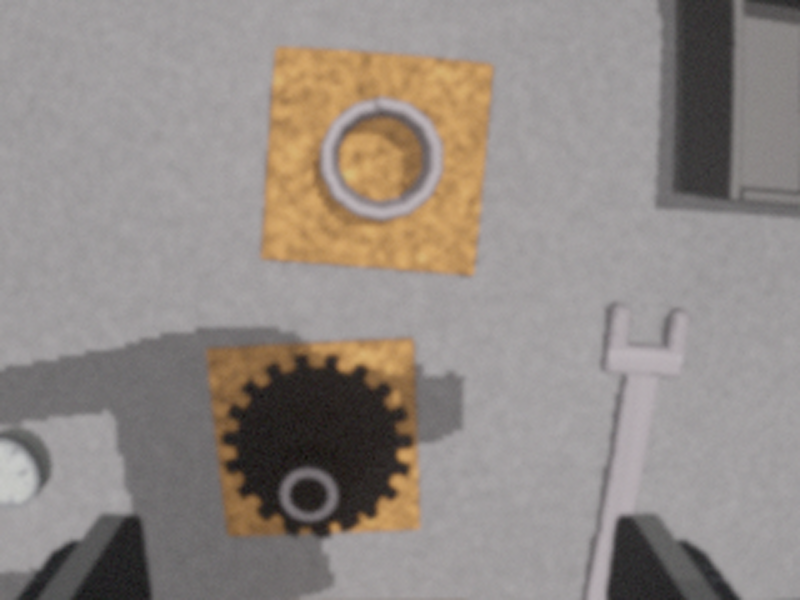

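Emit:
drive_tool(
  moves=[
    [0,[-12.2,-2.5,0],0],
    [0,[-12.2,-2.5,0],0],
    [0,[-12.2,-2.5,0],0],
    [0,[-12.2,-2.5,0],0],
    [0,[-12.2,-2.5,0],0],
  ],
)

```text
clock: 32.48
eef_pos: [645.7, -60.7, 197.0]
tcp_rot: [3.134, -0.0, 1.574]
contact_force: [-0.0, -0.4, -0.5]
opening: 1.002
```

Run:
```python
from h import *
f,T=wl("w12",None,29)
i=f["color"][60:300,130:450,::-1]; cv2.imwrite("pics/w12c.png",cv2.resize(i,None,fx=2.5,fy=2.5,interpolation=cv2.INTER_CUBIC))
```

```text
32.475 [645.7 -60.7 197. ]
```

View pics/w12c.png

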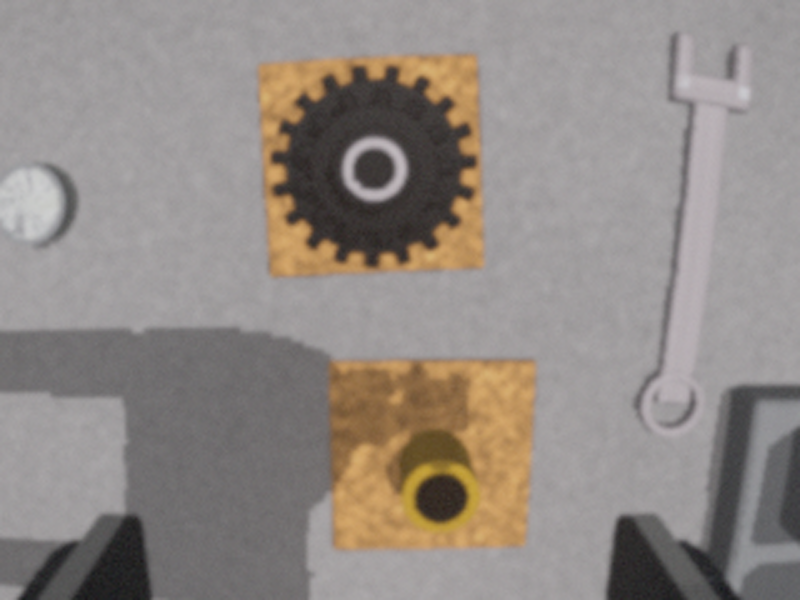

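Emit:
drive_tool(
  moves=[
    [0,[-12.7,2.5,0],0],
    [0,[-12.7,2.5,0],0],
    [0,[-12.7,2.5,0],0],
    [0,[-12.7,2.5,0],0],
    [0,[-12.7,2.5,0],0],
  ],
)

```text
clock: 33.15
eef_pos: [671.1, -186.0, 197.2]
tcp_rot: [3.134, -0.001, 1.576]
contact_force: [-0.5, -0.1, -0.1]
opening: 0.999
```

Run:
```python
from h import *
f,T=wl("w13",None,29)
i=f["color"][60:300,130:450,::-1]; cv2.imwrite("pics/w13c.png",cv2.resize(i,None,fx=2.5,fy=2.5,interpolation=cv2.INTER_CUBIC))
```

```text
33.15 [ 671.1 -186.   197.2]
```

View pics/w13c.png

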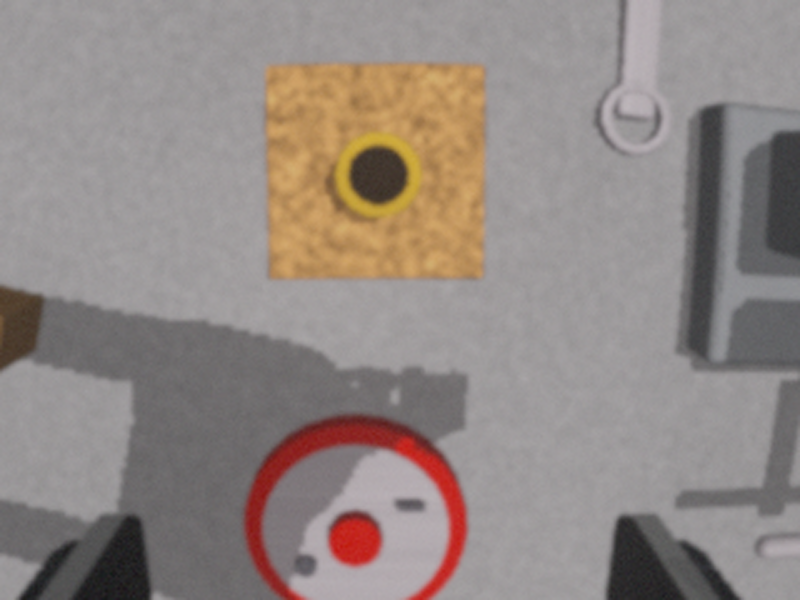

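Run:
```python
from rig import r
print(r.sign_off(), r.sense()["clock"])
```

```text
the job is handed in; nothing more can be done
the job is handed in; nothing more can be done
```

I laid out all three parts on their pads, set the small sprocket on the large one's hub, and handed the job in at about 33 s. They went down in the order you asked: large sprocket, spring, sleeve, then small sprocket. I left the look-alikes alone.

- **Last checks:** close wrist-camera pictures from almost straight above show the stack and the sleeve about 1 mm off their pad centres. The small sprocket's ring lines up with the large disc, and both lie flat. The spring is about 1–2 mm off.
- **Spring re-centred:** the first placing of the spring was about 3 mm off towards the middle pad. I gripped it again and moved it 3.8 mm after the small sprocket was already placed, so it was last handled out of order.
- **Disagreements:** the scene and top cameras read about 2 mm apart from each other, and up to about 3 mm from the wrist camera. The networks' positions in the last fixed-camera check were up to about 10 mm off, and one named the sleeve as the spring. I relied on the wrist views and my own pixel measurements instead.

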